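Release two tins from the gravity rack with its rocker lever

ROBOT

A 7-joint arm with a two-finger parallel gripper is mounted at the origin on the work surface. World frame = base frame: x ahead of the robot, y to its left, z up, the work surface at z = 0. Lengths are in m, angles in rad, forces in N, time in s.
With the tool pointing down it reaches from about 0.4 to 0.85 m from the base axis. Payload 10.4 kg.
Tool frame: the origin (TCP) lies midway between the tips of the shut fingers; the grasp point (between the pads) lies 19 mm behind it; z points along the fingers, y is the line along which they close (so a half turn about z gives the same grasp; the last joint's range is limited). The gripper opens to 87 mm and grips with 3 to 60 N. Pads are 19 mm wide; open, the fingers measure 117 mm over their backs; the gripper's body (75 mm by 190 mm) begins 51 mm behind the grasp point.
Start: joints at [-1.153, 0.332, -0.065, 1.46, 0.022, 1.35, -0.088], TCP at [0.267, 0.565, 0.223] pointing down, gripper open.
Joint ranges: [-2.6, 2.6], [-0.5, 2.12], [-1.47, 1.34], [0.16, 2.42], [-1.27, 4.41], [0.06, 2.06], [-2.6, 2.6]. Speed limits (rad/s): [2.22, 2.22, 2.79, 2.79, 3.14, 3.14, 3.14].

INTERFACE

Orientations are given as a 3x3 rotation matrix whose columns are the frame's x, y, z axes.
In Python, from bench import env gives the robot as it stands.
- The arm moves only by the tool servo_tool, never from a script. Its argument "deltas" is a list of rows, each an object with "travel": the shift along the tool's x, y, z in mm, a list of three; "dr": the turn, a rotation vector about the tool's x, y, z in degrees, a list of three. In form: [{"travel": [dx, dy, dz], "dr": [ax, ay, az]}, ...]. A call has 1 to 8 rows; each row shifts and turns the commanded pose from where the row before left it, along the tool's axes as they then stand; what a row does not reach is not made up. A row lasts 1/8 s, in which the tool goes at most 62.5 mm and 10.7 degrees, less where a joint would pass 70% of its speed; a pose out of reach is approached as far as the arm can. A call is refused whole if a number of a shift passes 62.5 or a number of a turn 10.7, either way. A call with a gripper value outside its range is refused whole. "jaw" is the opening, from 0 (shut) to 1 (fully open), set as the call begins (left out, the last holds). The fingers move at their own pace and stop on an object; "newtons" is the grip in N (left out, the last holds). Time passes only in rows, so rows that do not move let the fingers close. It gives the time, the measured TCP pose, the force, the opening and the grip force at its end, in the units of the state.
- env.read_state(): the state, without advancing time (a new reading comes with each control period).
- env.grab_frame(name): name is "scene" or "top" or "wrist"; returns the picture (420x560x3 uint8, red, green, blue); there is no depth.
- env.camera_params(name): a dict with "camera_matrix" (3x3 intrinsics, pixels), "k1" (the pictures are not rectified: a ray, as slopes to the right and down, at radius r is drawn at 1 + k1 r^2 times it, then the intrinsics apply), "R" (3x3) and "t" (3): a world point X has camera coordinates R X + t; the wrist camera has in their place "mount" (4x4, takes a point from camera to tool coordinates, whose origin is the TCP and whose axes are the flange's). Camera axes: x right, y down, z forward; pixel columns grow to the right and rows downward; lengths in m; the calibration is good to about 2 mm. A picture is of the moment at which its call begins: read the wrist's pose just before it. camera_params takes no time and is no camera call.
- env.sign_off(): hands the job in; it is judged then, once.
The state is a dict: "clock": time; "joint_positions": joint angles; "joint_velocities": joint speeds; "joint_efforts": joint torques, N m; "position": TCP position; "eef_rot": TCP orientation; "ft_force": force on the tool from outside, world axes, zero at the start; "torque": the same for the moment, N m; "gripper_width": finger opening in m; "finger_force": force on a finger pad.
Only numpy, scipy, OpenCV 4.12 (cv2) and the standard library are available. Lean on these libraries where they do the work, as an engineer would, in place of code of your own. Each camera call takes 0.05 s, during which the arm holds its last target. There are 200 camera calls.

TASK

Release two tins, one after the other, from the sloping tin rack into the pick-up bay at its low end: press the pad of the rocker lever right down, without haste, so that the gate at its other end lifts and one tin rolls out past it (a hurried push brings none out), then let the lever come all the way up so that the next tin rolls to the gate, and press it right down once more for the second tin and let it come up again. Work only the lever: do not touch or lift the tins, and leave the other things on the counter where they are. At the end two tins lie in the bay and the other three wait behind the closed gate.

Things in the scene. Friction and masses are not known exactly. Their poses are not given: they have to be found in the camera images.
- rack: Tin rack: sheet-metal lane 78 mm wide, 415 mm long, on legs, bolted down. Origin at counter level under the lane; x across the lane (away from the robot at yaw 0), y along it uphill, z up. The lane slopes down 12 degrees to -y, floor 65 mm high at y = 0, side walls 32 mm above the floor. High end y = +240 mm; end plate of the pick-up bay (room for two tins, empty at first) y = -168 mm.
- lever (a joint): Rocker lever angle, rad: 0 at rest (pad up, gate down), 0.74 right down on its stop; the tin gets out at about 0.6. Sprung back to 0: 2 to 3 N at mid-pad at first, 8 N when down. As it goes down the gate swings up and out, the tin follows it, and a rod drops behind that tin to hold back the rest. Pressed in under about 0.6 s, the rod drops ahead of the tin and none comes out: let up, press slower.
- pad (a point): Middle of the top of the lever's press pad: plate 66 mm (across the lane) by 48 mm (along it), black rubber cover, at the lever's uphill end. At rest 221 mm above the counter, sloping up 27 degrees towards the rack's high end; right down it is 59 mm lower and 12 mm further uphill, sloping 15 degrees the other way, 15 mm or more clear of the tins. Its arc about the pivot has radius 84 mm.
- pivot (a point): Middle of the lever's hinge line, which runs level across the lane (rack x), 117 mm above the lane's floor between two upright plates that end 12 mm above it; fixed on the rack.
- gate_edge (a point): Middle of the gate's lower edge: a plate 58 mm wide across the lane, hanging from the downhill end of the lever. At rest 37 mm above the lane's floor, in front of the first tin; when the lever is right down it has swung up to 64 mm and about 55 mm downhill (a tin is 53 mm tall as it lies).
- gate_place (a point): Where the centre of the tin waiting at the gate lies, on the lane's centre line; fixed on the rack.
- bay (a point): Middle of the floor of the pick-up bay, on the lane's centre line between gate and end plate; fixed on the rack.
- tin1: Tin of tomato puree, 53 mm in diameter and 67 mm long, about 165 g, metal with a plain paper label, lying across the lane so that it rolls; the first, at the gate. Origin at its centre; its axes turn as it rolls.
- tin2: Tin of tomato puree, 53 mm in diameter and 67 mm long, about 165 g, metal with a plain paper label, lying across the lane so that it rolls; second in the row. Origin at its centre; its axes turn as it rolls.
- tin3: Tin of tomato puree, 53 mm in diameter and 67 mm long, about 165 g, metal with a plain paper label, lying across the lane so that it rolls; third in the row. Origin at its centre; its axes turn as it rolls.
- tin4: Tin of tomato puree, 53 mm in diameter and 67 mm long, about 165 g, metal with a plain paper label, lying across the lane so that it rolls; fourth in the row. Origin at its centre; its axes turn as it rolls.
- tin5: Tin of tomato puree, 53 mm in diameter and 67 mm long, about 165 g, metal with a plain paper label, lying across the lane so that it rolls; fifth, the highest. Origin at its centre; its axes turn as it rolls.
- squeeze_bottle: Bystander: clear plastic squeeze bottle, 56 mm across, 165 mm tall, standing between the robot and the bay end of the rack. Origin at the centre of its underside.
- spoon: Bystander: steel serving spoon 190 mm long lying flat along the rack on the robot's side. Origin at its middle, on its underside.
- ramekin: Bystander: white ramekin 72 mm across, 40 mm tall, on the robot's side of the rack near its high end. Origin at the centre of its underside.
- mixing_bowl: Bystander: steel bowl 130 mm across, 55 mm tall, beyond the high end of the rack. Origin at the centre of its underside.
- jar: Bystander: glass jar 64 mm across, 85 mm tall, beyond the middle of the rack. Origin at the centre of its underside.
- pepper_mill: Bystander: turned dark-wood pepper mill 54 mm across, 158 mm tall, beyond the bay. Origin at the centre of its underside.
Not all that is in view belongs to the job. What is shaped like the tin5 but turquoise or yellow is not meant.

How it is judged:
On the way, in this order (a step that is already met when the one before it is completed fails the run):
1. the lever is pressed down and the gate is up (value of joint lever above 0.52 rad), for 0.05 s.
2. the first tin lies in the bay, the lever has come back up and the second tin waits at the gate (y of tin1 in the frame of rack between -0.167 and -0.066 m and x of tin1 in the frame of rack between -0.01 and 0.01 m and z of tin1 in the frame of rack between 0.052 and 0.083 m and y of tin2 in the frame of rack between -0.026 and 0.011 m and x of tin2 in the frame of rack between -0.01 and 0.01 m and z of tin2 in the frame of rack between 0.082 and 0.099 m and value of joint lever below 0.1 rad), for 0.2 s.
3. the lever is pressed down a second time (value of joint lever above 0.52 rad), for 0.05 s.
At the end, for the whole second after the job is handed in: The first two tins lie in the pick-up bay, the third waits at the gate (within about 20 mm) with the fourth and fifth behind it, all at rest (under 30 mm/s), and the lever is back up (under 0.1 rad) (y of tin1 in the frame of rack between -0.167 and -0.066 m and x of tin1 in the frame of rack between -0.01 and 0.01 m and z of tin1 in the frame of rack between 0.052 and 0.083 m and y of tin2 in the frame of rack between -0.167 and -0.066 m and x of tin2 in the frame of rack between -0.01 and 0.01 m and z of tin2 in the frame of rack between 0.052 and 0.083 m and y of tin3 in the frame of rack between -0.026 and 0.011 m and x of tin3 in the frame of rack between -0.01 and 0.01 m and z of tin3 in the frame of rack between 0.082 and 0.099 m and y of tin4 in the frame of rack between 0.011 and 0.229 m and x of tin4 in the frame of rack between -0.01 and 0.01 m and z of tin4 in the frame of rack between 0.089 and 0.146 m and y of tin5 in the frame of rack between 0.011 and 0.229 m and x of tin5 in the frame of rack between -0.01 and 0.01 m and z of tin5 in the frame of rack between 0.089 and 0.146 m and value of joint lever below 0.1 rad and linear speed of each of tin1, tin2, tin3, tin4, tin5 below 0.03 m/s); the robot touches nothing.
It fails at once if the robot touches a tin (contact force between any of the fingers, the arm and tin1 above 0.5 N or contact force between any of the fingers, the arm and tin2 above 0.5 N or contact force between any of the fingers, the arm and tin3 above 0.5 N or contact force between any of the fingers, the arm and tin4 above 0.5 N or contact force between any of the fingers, the arm and tin5 above 0.5 N).
It fails at once if a tin is lifted off or leaves the lane ((z of tin1 in the frame of rack above 0.165 m or z of tin1 in the frame of rack below 0.04 m or x of tin1 in the frame of rack above 0.02 m or x of tin1 in the frame of rack below -0.02 m) or (z of tin2 in the frame of rack above 0.165 m or z of tin2 in the frame of rack below 0.04 m or x of tin2 in the frame of rack above 0.02 m or x of tin2 in the frame of rack below -0.02 m) or (z of tin3 in the frame of rack above 0.165 m or z of tin3 in the frame of rack below 0.04 m or x of tin3 in the frame of rack above 0.02 m or x of tin3 in the frame of rack below -0.02 m) or (z of tin4 in the frame of rack above 0.165 m or z of tin4 in the frame of rack below 0.04 m or x of tin4 in the frame of rack above 0.02 m or x of tin4 in the frame of rack below -0.02 m) or (z of tin5 in the frame of rack above 0.165 m or z of tin5 in the frame of rack below 0.04 m or x of tin5 in the frame of rack above 0.02 m or x of tin5 in the frame of rack below -0.02 m)).
It fails at once if a third tin goes past the gate (y of tin3 in the frame of rack below -0.045 m).
It fails at once if a bystander is moved more than 15 mm (distance of any of squeeze_bottle, spoon, ramekin, mixing_bowl, jar, pepper_mill from where it was at the start of the episode above 0.015 m).
It also fails if it takes over 54 s, if anything falls off the work surface, if the arm or the gripper's body presses on something with over 40 N, if the wrist force passes 120 N, or if a joint passes its speed limit or range.

## Working session

There is one attempt and no reset: what is moved stays moved. The work goes in short steps, Python scripts to look and compute and a tool call to move; the robot and the scene stay as the last step left them, time stands still between calls to the robot, and variables do not carry over. Pictures are saved under pics/ and viewed, at most 10 in all, crops included, and the job is handed in when it is done.

Besides the shell and the picture viewer there is one more tool, called after "Call:" by a JSON object that holds its "op" and its "data". servo_tool: Moves the arm, as the interface text tells. Its arguments: {"type":"object","properties":{"deltas":{"type":"array","items":{"type":"object","properties":{"travel":{"type":"array","items":{"type":"number"}},"dr":{"type":"array","items":{"type":"number"}}}}},"jaw":{"type":"number"},"newtons":{"type":"number"}},"required":["deltas"]}

```bash
mkdir -p pics
python3 - <<'E'
from bench import env
import cv2,numpy as np
for n in("scene","top"):
    cv2.imwrite(f"pics/{n}0.png",env.grab_frame(n)[:,:,::-1])
    p=env.camera_params(n);print(n,p)
s=env.read_state();print(s["clock"],s["position"],s["eef_rot"],s["gripper_width"])
E
```

```text
scene {'camera_matrix': array([[546.39569952,   0.        , 283.57330573],
       [  0.        , 546.39569952, 208.2830964 ],
       [  0.        ,   0.        ,   1.        ]]), 'k1': -0.1887655953495749, 'R': array([[-0.7585956 ,  0.65143176,  0.01301461],
       [ 0.43749856,  0.52406792, -0.73071734],
       [-0.48283302, -0.54862509, -0.68255607]]), 't': array([ 0.35724005, -0.15616824,  1.83328524])}
top {'camera_matrix': array([[424.09770768,   0.        , 280.13626688],
       [  0.        , 424.09770768, 208.85538214],
       [  0.        ,   0.        ,   1.        ]]), 'k1': -0.07943399082299976, 'R': array([[ 0.0018901 , -0.99998019,  0.00600454],
       [-0.98468787, -0.00290782, -0.17430244],
       [ 0.17431645, -0.00558315, -0.98467386]]), 't': array([0.05878468, 0.55071388, 0.99307407])}
0.1 [0.26650596 0.56494503 0.22183404] [[-9.04443193e-01  4.26593823e-01 -4.69134534e-04]
 [ 4.26594072e-01  9.04442399e-01 -1.20172919e-03]
 [-8.83450840e-05 -1.28702579e-03 -9.99999168e-01]] 0.08688816642658347
```

View pics/scene0.png

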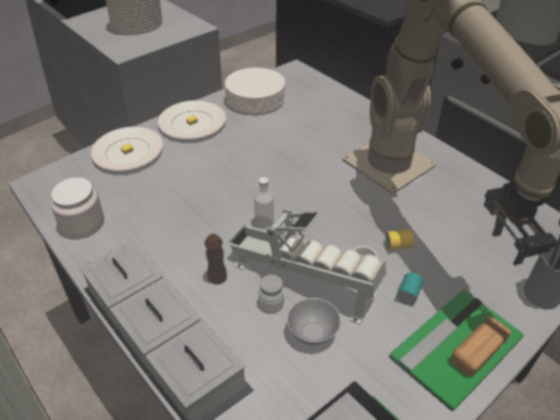

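View pics/top0.png

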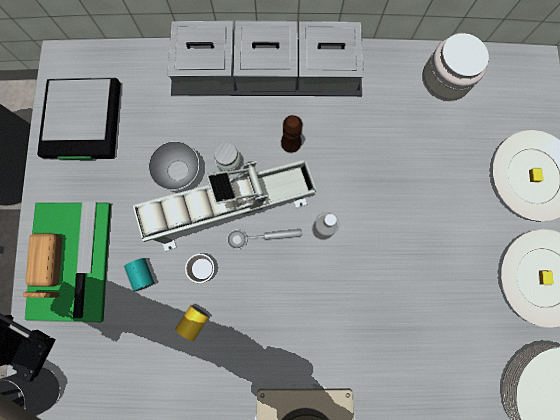

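The top view shows the rack running from its low bay end at about (312,180) to its high end at (140,220). The black pad is at about (221,187), with four tins visible uphill and the first hidden under the lever. The loose turquoise can (139,274) and yellow can (192,322) aren't meant. The black items that could be taken for the pad are the lid tray (78,115), the knife handle (80,295) and the pad itself, which is on the rack. Next is a close crop.

Run:
```python
import cv2
a=cv2.imread("pics/top0.png")[150:250,125:325];b=cv2.imread("pics/scene0.png")[195:315,225:390]
cv2.imwrite("pics/c1.png",cv2.resize(a,None,fx=4,fy=4,interpolation=cv2.INTER_CUBIC))
cv2.imwrite("pics/c2.png",cv2.resize(b,None,fx=4.8,fy=4.8,interpolation=cv2.INTER_CUBIC))
```

```text
(no output)
```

View pics/c1.png

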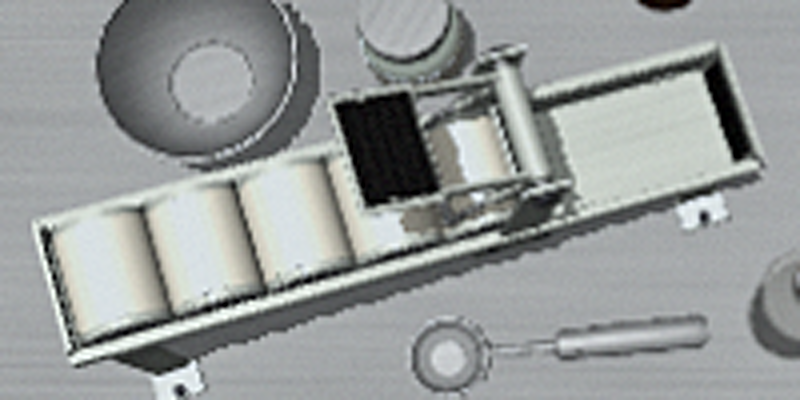

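View pics/c2.png

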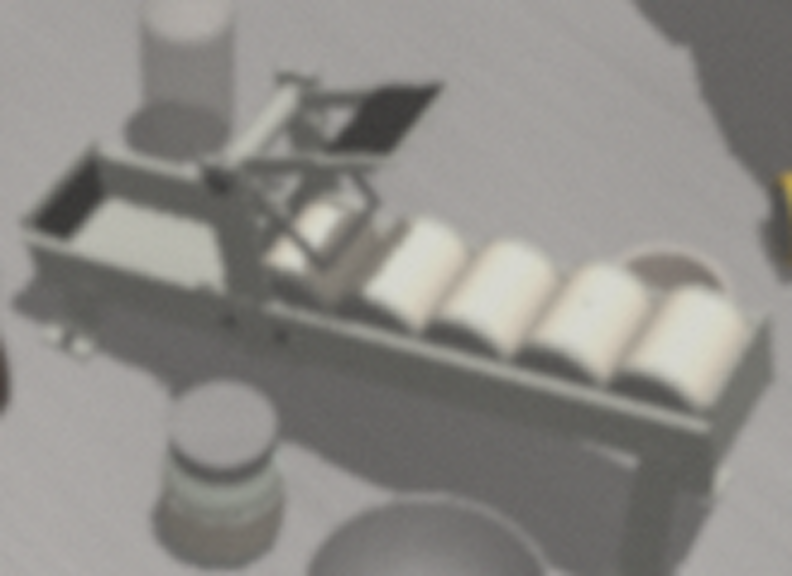

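The crops confirm the choice. The black pad's corners in c1 are (333,103), (410,92), (440,193) and (370,208), uphill of the hinge bar at about (522,125). In c2 its centre is near (388,120). I'll fit the rack pose and the pad next.

```bash
cat > h.py <<'E'
import numpy as np
from bench import env
def ray(n,px):
    p=env.camera_params(n);K=p["camera_matrix"];d=(np.array(px)-K[:2,2])/K[0,0]
    u=d.copy()
    for _ in range(30):u=d/(1+p["k1"]*(u@u))
    R,t=p["R"],p["t"];v=R.T@np.r_[u,1];return -R.T@t,v
def atz(n,px,z):
    c,v=ray(n,px);return c+v*(z-c[2])/v[2]
def tri(a,b):
    (c1,v1),(c2,v2)=ray("top",a),ray("scene",b)
    s=np.linalg.lstsq(np.c_[v1,-v2],c2-c1,rcond=None)[0]
    p,q=c1+s[0]*v1,c2+s[1]*v2;return (p+q)/2,np.linalg.norm(p-q)
T=lambda x,y:((x+.5)/4+124.5,(y+.5)/4+149.5)
S=lambda x,y:((x+.5)/4.8+224.5,(y+.5)/4.8+194.5)
E
python3 - <<'E'
from h import *
np.set_printoptions(precision=4,suppress=True)
print("pad tri",tri(T(388,150),S(389,120)),"at z221",atz("top",T(388,150),.221),atz("scene",S(389,120),.221))
c=[T(333,103),T(370,208),T(410,92),T(440,193)]
z=[.232,.232,.210,.210]
P=[atz("top",a,b) for a,b in zip(c,z)];print(np.array(P),np.mean(P,0))
W=[atz("top",T(*a),b) for a,b in [((35,222),.149),((72,362),.149),((720,45),.062),((765,163),.062)]];print(np.array(W))
hi=(W[0]+W[1])/2;lo=(W[2]+W[3])/2;d=(hi-lo)[:2];print(hi,lo,np.linalg.norm(d),"yaw deg",np.degrees(np.arctan2(-d[0],d[1])))
u=d/np.linalg.norm(d);print("pad along from high end",(np.mean(P,0)-hi)[:2]@u, "across",(np.mean(P,0)-hi)[:2]@np.array([u[1],-u[0]]))
s=[S(39*0+440,85),S(390,158),S(335,150),S(378,88)]
print(tri(c[0],S(390,158)),tri(c[1],S(440,85)))
E
```

```text
pad tri (array([0.5645, 0.1833, 0.2189]), np.float64(0.0033380709878206164)) at z221 [0.5651 0.1818 0.221 ] [0.565  0.1862 0.221 ]
[[0.5872 0.2092 0.232 ]
 [0.5325 0.1887 0.232 ]
 [0.5989 0.1726 0.21  ]
 [0.5448 0.1556 0.21  ]] [0.5659 0.1815 0.221 ]
[[ 0.5402  0.3886  0.149 ]
 [ 0.462   0.3631  0.149 ]
 [ 0.6689 -0.0002  0.062 ]
 [ 0.5943 -0.0271  0.062 ]]
[0.5011 0.3759 0.149 ] [ 0.6316 -0.0136  0.062 ] 0.4107994643146014 yaw deg 18.523688591315764
pad along from high end -0.20485604294759174 across -0.00032118260082694694
(array([0.5878, 0.2105, 0.2277]), np.float64(0.001489511115020163)) (array([0.5333, 0.1892, 0.228 ]), np.float64(0.00010872107865733747))
```

Call:
{"op": "servo_tool", "data": {"deltas": [{"travel":[0,0,-14],"dr":[0,0,9.26]},{"travel":[0,0,-14],"dr":[0,0,9.26]},{"travel":[0,0,-14],"dr":[0,0,9.26]},{"travel":[0,0,-14],"dr":[0,0,9.26]},{"travel":[0,0,-14],"dr":[0,0,9.26]},{"travel":[0,0,0],"dr":[0,0,0]}], "jaw": 0}}

```text
clock: 0.85
position: [0.2667, 0.5656, 0.2932]
eef_rot: [[-0.317, 0.948, 0.001], [0.948, 0.317, 0.001], [0.001, 0.001, -1.0]]
ft_force: [-0.7, -0.3, -0.2]
gripper_width: 0.0352
finger_force: 0.0
```

Call:
{"op": "servo_tool", "data": {"deltas": [{"travel":[-40,14,0],"dr":[0,0,0]},{"travel":[-40,14,0],"dr":[0,0,0]},{"travel":[-40,14,0],"dr":[0,0,0]},{"travel":[-40,14,0],"dr":[0,0,0]},{"travel":[-40,14,0],"dr":[0,0,0]},{"travel":[-40,14,0],"dr":[0,0,0]},{"travel":[-40,14,0],"dr":[0,0,0]},{"travel":[-40,14,0],"dr":[0,0,0]}]}}

```text
clock: 1.85
position: [0.4746, 0.2958, 0.2916]
eef_rot: [[-0.321, 0.947, -0.001], [0.947, 0.321, -0.001], [-0.0, -0.001, -1.0]]
ft_force: [-0.4, 0.0, -0.9]
gripper_width: 0.0004
finger_force: 0.0
```

Call:
{"op": "servo_tool", "data": {"deltas": [{"travel":[-40,14,0],"dr":[0,0,0]},{"travel":[-40,14,0],"dr":[0,0,0]},{"travel":[-30,12,0],"dr":[0,0,0]},{"travel":[-20,8,0],"dr":[0,0,0]},{"travel":[0,0,0],"dr":[0,0,0]},{"travel":[0,0,0],"dr":[0,0,0]}]}}

```text
clock: 2.6
position: [0.5601, 0.19, 0.2919]
eef_rot: [[-0.319, 0.948, -0.001], [0.948, 0.319, 0.0], [0.0, -0.001, -1.0]]
ft_force: [-1.1, 1.6, 0.2]
gripper_width: 0.0005
finger_force: 0.0
```

Run:
```python
from h import *
import cv2
np.set_printoptions(precision=4,suppress=True)
s=env.read_state();p,R=s["position"],s["eef_rot"];print(s["clock"],p,s["ft_force"],s["gripper_width"]);print(R)
print("to pad in tool mm",1000*R.T@(np.array([.5657,.182,.222])-p))
im=env.grab_frame("wrist")[:,:,::-1].copy();w=env.camera_params("wrist");M=np.array(w["mount"]);K=w["camera_matrix"]
u=np.array([-.3177,.948,0]);v=np.array([.948,.3177,0]);c=np.array([.5657,.182,.221])
for a,b in [(0,0),(1,1),(1,-1),(-1,1),(-1,-1)]:
    X=c+a*(u*.0214+np.array([0,0,.0109]))+b*v*.033
    q=M[:3,:3].T@(R.T@(X-p)-M[:3,3]);q=q[:2]/q[2];q=q*(1+w["k1"]*q@q);g=K[0,0]*q+K[:2,2]
    cv2.circle(im,(int(g[0]),int(g[1])),3,(0,0,255),-1)
cv2.imwrite("pics/w1.png",im)
```

```text
2.6 [0.5601 0.19   0.2919] [-1.0903  1.5854  0.1643] 0.0004908981865228523
[[-0.3191  0.9477 -0.001 ]
 [ 0.9477  0.3191  0.0002]
 [ 0.0005 -0.0009 -1.    ]]
to pad in tool mm [-9.4222  2.8275 69.9283]
```

View pics/w1.png

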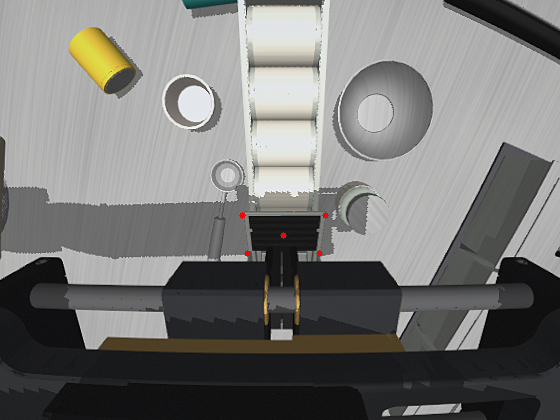

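The wrist view shows the predicted pad outline (red) lying on the black pad, centred at about (284,235), and the shut fingers are centred on it at about (283,290). Next I centre the fingers, come down to just above the pad, then press.

Call:
{"op": "servo_tool", "data": {"deltas": [{"travel":[-9,2.5,0],"dr":[0,0,0]},{"travel":[0,0,20],"dr":[0,0,0]},{"travel":[0,0,20],"dr":[0,0,0]},{"travel":[0,0,15],"dr":[0,0,0]},{"travel":[0,0,5],"dr":[0,0,0]},{"travel":[0,0,0],"dr":[0,0,0]},{"travel":[0,0,0],"dr":[0,0,0]}]}}

```text
clock: 3.52
position: [0.5664, 0.1814, 0.2333]
eef_rot: [[-0.317, 0.949, 0.001], [0.949, 0.317, 0.001], [0.0, 0.001, -1.0]]
ft_force: [0.1, 0.0, -0.1]
gripper_width: 0.0005
finger_force: 0.0
```

Call:
{"op": "servo_tool", "data": {"deltas": [{"travel":[0,0,4],"dr":[0,0,0]},{"travel":[0.5,0,4],"dr":[0,0,0]},{"travel":[1,0,4],"dr":[0,0,0]},{"travel":[1,0,4],"dr":[0,0,0]},{"travel":[1,0,4],"dr":[0,0,0]},{"travel":[1,0,4],"dr":[0,0,0]},{"travel":[1,0,4],"dr":[0,0,0]},{"travel":[1,0,4],"dr":[0,0,0]}]}}

```text
clock: 4.53
position: [0.564, 0.1883, 0.2008]
eef_rot: [[-0.317, 0.948, 0.001], [0.948, 0.317, 0.001], [0.001, 0.001, -1.0]]
ft_force: [-1.2, 1.4, 5.6]
gripper_width: 0.0008
finger_force: 3.0
```

Call:
{"op": "servo_tool", "data": {"deltas": [{"travel":[1,0,4],"dr":[0,0,0]},{"travel":[1,0,4],"dr":[0,0,0]},{"travel":[1,0,4],"dr":[0,0,0]},{"travel":[0.5,0,4],"dr":[0,0,0]},{"travel":[0,0,4],"dr":[0,0,0]},{"travel":[0,0,4],"dr":[0,0,0]},{"travel":[0,0,4],"dr":[0,0,0]},{"travel":[0,0,3],"dr":[0,0,0]}]}}

```text
clock: 5.52
position: [0.563, 0.1916, 0.1702]
eef_rot: [[-0.317, 0.948, 0.001], [0.948, 0.317, 0.001], [0.001, 0.001, -1.0]]
ft_force: [-2.3, 0.1, 10.9]
gripper_width: 0.0002
finger_force: 5.1
```

Call:
{"op": "servo_tool", "data": {"deltas": [{"travel":[0,0,1],"dr":[0,0,0]},{"travel":[0,0,1],"dr":[0,0,0]},{"travel":[0,0,0],"dr":[0,0,0]},{"travel":[0,0,0],"dr":[0,0,0]}]}}

```text
clock: 6.02
position: [0.563, 0.1915, 0.1683]
eef_rot: [[-0.317, 0.948, 0.001], [0.948, 0.317, 0.001], [0.001, 0.001, -1.0]]
ft_force: [-1.9, -0.7, 9.3]
gripper_width: 0.0005
finger_force: 4.7
```

Run:
```python
from bench import env
import cv2,numpy as np
b=env.grab_frame("scene")[195:315,225:390,::-1];a=env.grab_frame("top")[150:250,125:325,::-1]
r=lambda i,f:cv2.resize(i,None,fx=f,fy=f,interpolation=cv2.INTER_CUBIC)
b=r(b,2.4);a=r(a,2.4);w=max(a.shape[1],b.shape[1])
cv2.imwrite("pics/d1.png",np.vstack([cv2.copyMakeBorder(i,0,0,0,w-i.shape[1],0) for i in(a,b)]))
s=env.read_state();print(s["clock"],s["position"],s["ft_force"])
```

```text
6.125 [0.56299575 0.19143885 0.16828165] [-1.566757    0.99767472  9.2332148 ]
```

View pics/d1.png

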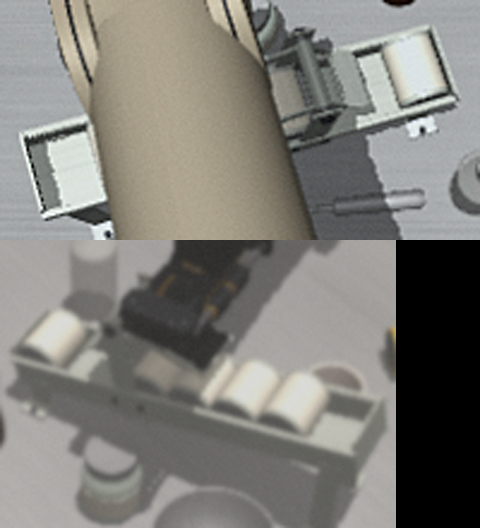

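Tin 1 lies against the end plate at (415,65) in the upper view, and the rest are held behind. Now I let the lever up along the same arc.

Call:
{"op": "servo_tool", "data": {"deltas": [{"travel":[0,0,-4],"dr":[0,0,0]},{"travel":[0,0,-5],"dr":[0,0,0]},{"travel":[0,0,-6],"dr":[0,0,0]},{"travel":[-1,0,-6],"dr":[0,0,0]},{"travel":[-1,0,-6],"dr":[0,0,0]},{"travel":[-1,0,-6],"dr":[0,0,0]},{"travel":[-1,0,-6],"dr":[0,0,0]},{"travel":[-2,0,-6],"dr":[0,0,0]}]}}

```text
clock: 7.12
position: [0.5652, 0.1843, 0.2129]
eef_rot: [[-0.316, 0.949, 0.001], [0.949, 0.316, -0.001], [-0.001, 0.001, -1.0]]
ft_force: [1.7, -3.2, 3.8]
gripper_width: 0.0004
finger_force: 2.5
```

Call:
{"op": "servo_tool", "data": {"deltas": [{"travel":[-2,0,-6],"dr":[0,0,0]},{"travel":[-2,0,-6],"dr":[0,0,0]},{"travel":[0,0,-6],"dr":[0,0,0]},{"travel":[0,0,-4],"dr":[0,0,0]},{"travel":[0,0,0],"dr":[0,0,0]},{"travel":[0,0,0],"dr":[0,0,0]},{"travel":[0,0,0],"dr":[0,0,0]},{"travel":[0,0,0],"dr":[0,0,0]}]}}

```text
clock: 8.12
position: [0.5659, 0.1813, 0.2344]
eef_rot: [[-0.316, 0.949, -0.0], [0.949, 0.316, 0.0], [0.0, -0.0, -1.0]]
ft_force: [0.3, 0.2, -0.1]
gripper_width: 0.0004
finger_force: 0.0
```

Call:
{"op": "servo_tool", "data": {"deltas": [{"travel":[0,0,0],"dr":[0,0,0]},{"travel":[0,0,0],"dr":[0,0,0]},{"travel":[0,0,0],"dr":[0,0,0]},{"travel":[0,0,0],"dr":[0,0,0]},{"travel":[0,0,0],"dr":[0,0,0]},{"travel":[0,0,0],"dr":[0,0,0]},{"travel":[0,0,0],"dr":[0,0,0]},{"travel":[0,0,0],"dr":[0,0,0]}]}}

```text
clock: 9.12
position: [0.566, 0.1813, 0.2345]
eef_rot: [[-0.316, 0.949, 0.0], [0.949, 0.316, 0.0], [0.0, 0.0, -1.0]]
ft_force: [-0.3, -0.1, 1.1]
gripper_width: 0.0006
finger_force: 0.0
```

```bash
cat > shot.py <<'E'
from bench import env
import cv2,numpy as np,sys
b=env.grab_frame("scene")[195:315,225:390,::-1];a=env.grab_frame("top")[150:250,125:325,::-1]
r=lambda i,f:cv2.resize(i,None,fx=f,fy=f,interpolation=cv2.INTER_CUBIC)
b=r(b,2.8);a=r(a,2.4);w=max(a.shape[1],b.shape[1])
cv2.imwrite(f"pics/{sys.argv[1]}.png",np.vstack([cv2.copyMakeBorder(i,0,0,0,w-i.shape[1],0) for i in(a,b)]))
s=env.read_state();print(s["clock"],s["position"],s["ft_force"])
E
python3 shot.py d2
```

```text
9.225 [0.56602486 0.18125316 0.23455779] [ 0.67582167 -0.3918521   0.14132607]
```

View pics/d2.png

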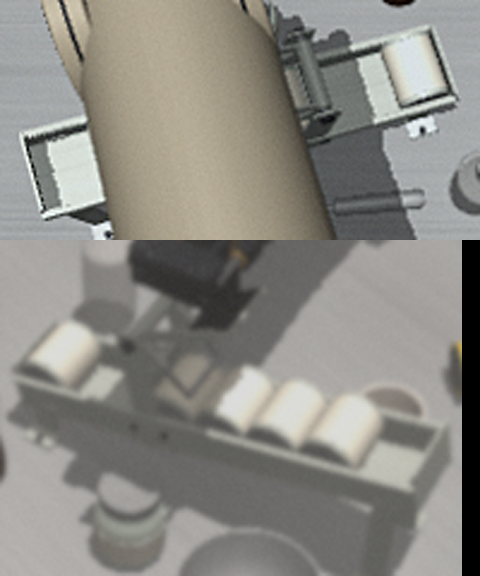

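The lever is up and clear of the fingers (no force). Tin 2 is at the gate at about (190,378), with three tins behind it. I press the same way for the second tin.

Call:
{"op": "servo_tool", "data": {"deltas": [{"travel":[0,0,5],"dr":[0,0,0]},{"travel":[0.5,0,4],"dr":[0,0,0]},{"travel":[1,0,4],"dr":[0,0,0]},{"travel":[1,0,4],"dr":[0,0,0]},{"travel":[1,0,4],"dr":[0,0,0]},{"travel":[1,0,4],"dr":[0,0,0]},{"travel":[1,0,4],"dr":[0,0,0]},{"travel":[1,0,4],"dr":[0,0,0]}]}}

```text
clock: 10.22
position: [0.5641, 0.1883, 0.2018]
eef_rot: [[-0.317, 0.948, 0.001], [0.948, 0.317, 0.001], [0.001, 0.001, -1.0]]
ft_force: [-1.4, 1.5, 7.1]
gripper_width: 0.0004
finger_force: 2.9
```

Call:
{"op": "servo_tool", "data": {"deltas": [{"travel":[1,0,4],"dr":[0,0,0]},{"travel":[1,0,4],"dr":[0,0,0]},{"travel":[1,0,4],"dr":[0,0,0]},{"travel":[0.5,0,4],"dr":[0,0,0]},{"travel":[0,0,4],"dr":[0,0,0]},{"travel":[0,0,4],"dr":[0,0,0]},{"travel":[0,0,4],"dr":[0,0,0]},{"travel":[0,0,3],"dr":[0,0,0]}]}}

```text
clock: 11.22
position: [0.5629, 0.1919, 0.1712]
eef_rot: [[-0.317, 0.948, 0.001], [0.948, 0.317, 0.002], [0.001, 0.001, -1.0]]
ft_force: [-3.2, 1.6, 9.9]
gripper_width: 0.0001
finger_force: 5.1
```

Call:
{"op": "servo_tool", "data": {"deltas": [{"travel":[0,0,1],"dr":[0,0,0]},{"travel":[0,0,1],"dr":[0,0,0]},{"travel":[0,0,0],"dr":[0,0,0]},{"travel":[0,0,0],"dr":[0,0,0]},{"travel":[0,0,0],"dr":[0,0,0]}]}}

```text
clock: 11.85
position: [0.5629, 0.1918, 0.1693]
eef_rot: [[-0.317, 0.948, 0.001], [0.948, 0.317, 0.002], [0.001, 0.001, -1.0]]
ft_force: [-2.1, 1.0, 8.5]
gripper_width: 0.0003
finger_force: 4.7
```

```bash
python3 shot.py d3
```

```text
11.95 [0.5629259  0.19176672 0.16929274] [-2.71324931  1.65052314 10.0462573 ]
```

View pics/d3.png

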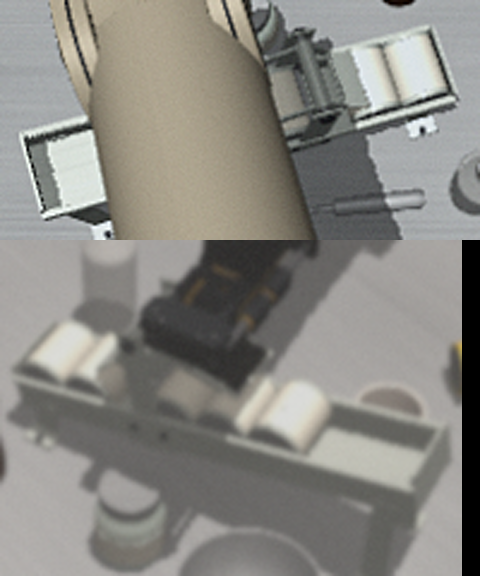

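Both tins are in the bay at (415,65) and (375,78). I let the lever up and move well clear.

Call:
{"op": "servo_tool", "data": {"deltas": [{"travel":[0,0,-4],"dr":[0,0,0]},{"travel":[0,0,-5],"dr":[0,0,0]},{"travel":[0,0,-6],"dr":[0,0,0]},{"travel":[-1,0,-6],"dr":[0,0,0]},{"travel":[-1,0,-6],"dr":[0,0,0]},{"travel":[-1,0,-6],"dr":[0,0,0]},{"travel":[-1,0,-6],"dr":[0,0,0]},{"travel":[-2,0,-6],"dr":[0,0,0]}]}}

```text
clock: 12.95
position: [0.5653, 0.1842, 0.2139]
eef_rot: [[-0.316, 0.949, 0.001], [0.949, 0.316, -0.001], [-0.001, 0.001, -1.0]]
ft_force: [2.6, -3.4, 3.4]
gripper_width: 0.0005
finger_force: 2.5
```

Call:
{"op": "servo_tool", "data": {"deltas": [{"travel":[-2,0,-6],"dr":[0,0,0]},{"travel":[-2,0,-6],"dr":[0,0,0]},{"travel":[0,0,-10],"dr":[0,0,0]},{"travel":[0,0,-20],"dr":[0,0,0]},{"travel":[0,0,-30],"dr":[0,0,0]},{"travel":[0,0,-20],"dr":[0,0,0]},{"travel":[0,0,0],"dr":[0,0,0]},{"travel":[0,0,0],"dr":[0,0,0]}]}}

```text
clock: 13.95
position: [0.5655, 0.1816, 0.3044]
eef_rot: [[-0.317, 0.948, -0.002], [0.948, 0.317, -0.0], [0.0, -0.002, -1.0]]
ft_force: [-0.4, 0.1, -0.3]
gripper_width: 0.0007
finger_force: 0.0
```

Call:
{"op": "servo_tool", "data": {"deltas": [{"travel":[0,-20,0],"dr":[0,0,0]},{"travel":[0,-40,0],"dr":[0,0,0]},{"travel":[0,-40,0],"dr":[0,0,0]},{"travel":[0,-20,0],"dr":[0,0,0]},{"travel":[0,0,0],"dr":[0,0,0]},{"travel":[0,0,0],"dr":[0,0,0]},{"travel":[0,0,0],"dr":[0,0,0]},{"travel":[0,0,0],"dr":[0,0,0]}]}}

```text
clock: 14.95
position: [0.4525, 0.1434, 0.3052]
eef_rot: [[-0.316, 0.949, -0.0], [0.949, 0.316, -0.001], [-0.0, -0.001, -1.0]]
ft_force: [0.3, -0.1, 0.1]
gripper_width: 0.0003
finger_force: 0.0
```

```bash
python3 shot.py d4
```

```text
15.05 [0.45244299 0.14333305 0.30532532] [-0.13551474  0.24326547 -0.09078021]
```

View pics/d4.png

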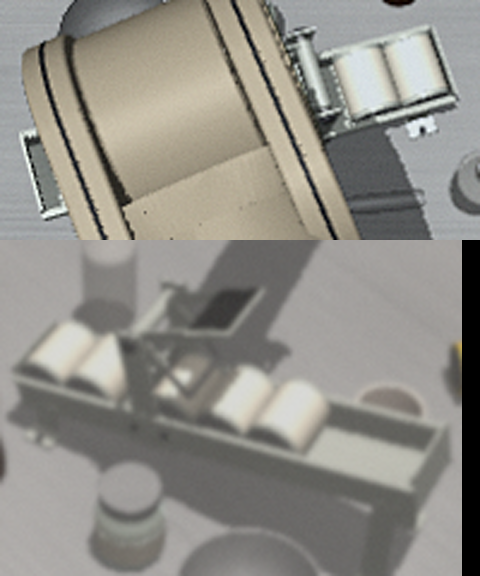

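Two tins are in the bay at (60,350) and (97,365), the lever is up with its pad at (228,310), and three tins wait at (190,380), (240,398) and (292,413). The arm is clear of everything.

```bash
python3 -c "
from bench import env
print(env.sign_off())"
```

```text
the job is handed in; nothing more can be done
None
```

I released two tins into the bay with two slow lever presses; in the last pictures the other three wait behind the closed gate, the lever is up and the arm is clear. I handed the job in at about 15 s, and the hand-in gave no verdict.

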